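# Take the battery lamp off the microscope boom

### The job

Take the battery lamp off the microscope stand's boom: draw its lock pin up by the knob on top until it stays clear, slide the lamp along the boom and off the free end, and set it down standing upright in the empty large bay of the accessory tray. The end of the boom has been knocked a little out of true, so ease the lamp along by feel and never strain the boom. Do not drop the lamp, and leave the dishes and the spare eyepiece where they are.

Things in the scene. Friction and masses are not known exactly. Their poses are not given: they have to be found in the camera images.
- lamp_center (a point): Centre of the lamp's bore. The lamp: a black block 50 mm long (x), 40 mm wide (y), 40 mm tall, with a square bore 21.6 mm wide through it along x, in which the boom runs; under it a round lamp head 44 mm across and 16 mm deep whose flat bezel is its foot. This point lies 20 mm below the block's top, 36 mm above the foot; x along the boom, z up.
- knob (a point): Centre of the lock pin's round knurled knob on top of the lamp: 18 mm across, 14 mm tall, its centre 30.5 mm above lamp_center while the pin is down (3.5 mm of free gap between the block's top and the knob).
- lamp_pin (a joint): Height by which the lock pin is drawn up, in m: 0 down (its tip lies in the boom's slot and stops the lamp short of the free end), 0.010 up against its stop; clear of the boom above 0.0075. It moves straight up with about 3 N of friction and stays where it is left. Pulled hard past its stop it strains the boom.
- stand: The boom stand, fixed: white base plate 280 x 160 x 16 mm, steel pillar 336 mm tall, grey cross clamp, and the boom: a steel bar 20 mm square, level, axis 165 mm up. More than 20 N between lamp and boom, in any direction and even briefly, counts as strain. Origin: on the table under the boom's axis, beside the pillar; x along the boom to its free end, z up.
- boom_line (a point): Point on the boom's axis, 225 mm from the stand's origin, where its straight part ends; x along the straight part to the free end, z up. The last 135 mm beyond are bent here by up to 0.055 rad sideways and up to 0.05 rad down, each time different and not measured (the end is up to 7.5 mm off line). The lamp is off when lamp_center is 162 mm past this point in x.
- tray_bay (a point): Centre of the floor of the tray's large bay, which is empty: 132 mm (x) by 131 mm (y) inside, 4 mm above the table. The tray is fixed, grey, 140 x 205 mm, its rim 30 mm above the table; the small bay at its -y end, behind a 22 mm high divider, holds an eyepiece.
- eyepiece_center (a point): The spare eyepiece standing in the tray's small bay: black, 33 mm across, 46 mm tall; this is its centre. To be left alone.
- dish_a: Glass dish, 60 mm across and 14 mm tall, on the stand's base plate under the boom; origin at the centre of its underside. To be left alone.
- dish_b: Glass dish, 90 mm across and 14 mm tall, on the table between stand and tray; origin at the centre of its underside. To be left alone.
- lamp: The lamp as a whole (origin and axes as lamp_center), 0.25 to 0.5 kg. It rests on the straight part of the boom with 0.8 mm of play to each side. Grip it from above by its plain flanks, which face +y and -y: fingers that close off centre shove it sideways against the boom and strain it.
Things that resemble listed ones, but are neither listed nor needed, are in the scene too. What is shaped like the lamp but yellow is not meant.

How it is judged (in metres and radians):
On the way, in this order (a step that is already met when the one before it is completed fails the run):
1. the lock pin is drawn up clear of the boom (value of joint lamp_pin above 0.0075 m), for 0.2 s.
2. the lamp is slid clear of the boom's free end (x of lamp_center in the frame of boom_line above 0.162 m), for 0.1 s.
At the end, for the whole second after the job is handed in: the lamp stands upright (within 0.1 rad) and at rest on its foot on the floor of the tray's large bay, its centre within 50 mm of the bay's centre in x and y, let go (x of lamp_center in the frame of tray_bay between -0.05 and 0.05 m and y of lamp_center in the frame of tray_bay between -0.05 and 0.05 m and z of lamp_center in the frame of tray_bay between 0.03 and 0.041 m and angle between lamp_center's own z axis and vertical below 0.1 rad and linear speed of lamp below 0.02 m/s); the robot touches nothing.
It fails at once if the boom is strained by over 20 N (contact force between lamp and stand above 20 N).
It fails at once if the lamp is dropped or flung (over 0.8 m/s) (linear speed of lamp above 0.8 m/s).
It fails at once if the eyepiece or a dish is pushed over 20 mm away (distance of any of eyepiece_center, dish_a, dish_b from where it was at the start of the episode above 0.02 m).
It also fails if it takes over 72 s, if anything falls off the work surface, if the arm or the gripper's body presses on something with over 40 N, if the wrist force passes 120 N, or if a joint passes its speed limit or range.

### The arm

A 6-joint arm with a two-finger parallel gripper is mounted at the origin on the work surface. World frame = base frame: x ahead of the robot, y to its left, z up, the work surface at z = 0. Lengths are in mm, angles in rad, forces in N, time in s.
With the tool pointing down it reaches from about 400 to 925 mm from the base axis. Payload 12.5 kg.
Tool frame: the origin (TCP) lies midway between the tips of the shut fingers; the grasp point (between the pads) lies 19 mm behind it; z points along the fingers, y is the direction in which the jaws open and shut (so a half turn about z gives the same grasp; the last joint's range is limited). The gripper opens to 95 mm and grips with 3 to 60 N. Pads are 20 mm wide; open, the fingers measure 119 mm over their backs; the gripper's body (75 mm by 180 mm) begins 59 mm behind the grasp point.
Start: joints at [-1.28, 0.491, 1.559, -0, 1.092, -0.106], TCP at [241.568, -576.451, 175.161] pointing down, gripper open.
Joint ranges: [-3.1, 3.1], [-0.84, 2.19], [0.05, 2.79], [-1.13, 4.28], [0.06, 2.93], [-2.69, 2.69]. Speed limits (rad/s): [2.22, 2.22, 2.79, 3.14, 3.14, 3.14].

### API

Orientations are given as [roll, pitch, yaw] about the fixed x, y, z axes, in that order (R = Rz(yaw) Ry(pitch) Rx(roll)).
In Python, from cell import * gives the robot as it stands. The module is installed in compiled form; this text tells all that it offers.
- The arm moves only by the tool carry_out, never from a script. Its argument "moves" is a list of rows, each an object of numbers: "dx", "dy", "dz": the shift along the tool's x, y, z in m; "twist": the turn about the tool's z in degrees. A call has 1 to 5 rows; each row is the pose to reach, as a shift and turn from the pose commanded when the call began, along the tool's axes at that moment; what a row does not reach only later rows make up. A row lasts 1/10 s, in which the tool goes at most 50 mm and 8.59 degrees, less where a joint would pass 70% of its speed; a pose out of reach is approached as far as the arm can. A call with a gripper value outside its range is refused whole. "grip" is the finger opening in m, from 0 to 0.0951, set as the call begins (left out, the last holds). The fingers move at their own pace and stop on an object; the grip force is fixed at half the most. Time passes only in rows, so rows that repeat a pose let the fingers close. It gives the time, the measured TCP pose, the force and the opening at its end, in the units of the state.
- state(): the state, without advancing time (a new reading comes with each control period).
- read_camera(name): name is "scene" or "top" or "wrist"; returns (picture, depth): 480x640x3 uint8, red, green, blue; 480x640 float32, mm along the optical axis (not along the pixel's ray), 0 where there is no reading.
- camera_info(name): a dict with "mtx" (3x3 intrinsics, pixels), "R" (3x3) and "t" (3): a world point X has camera coordinates R X + t. Camera axes: x right, y down, z forward; pixel columns grow to the right and rows downward; lengths in mm; the calibration is good to about 2 mm. A picture is of the moment at which its call begins: read the wrist's pose just before it. camera_info takes no time and is no camera call; for the wrist camera it gives the pose at the moment of the call.
- job_done(): hands the job in, once; it reports no verdict.
The state is a dict: "t": time; "joints": joint angles; "qvel": joint speeds; "tau": joint torques, N m; "eef_pos": TCP position; "tcp_rot": TCP orientation; "ft_force": force on the tool from outside, world axes, zero at the start; "moment": the same for the moment, N m; "opening": opening from 0.0 (shut) to 1.0 (fully open).
Only numpy, scipy, OpenCV 4.12 (cv2) and the standard library are available. Lean on these libraries where they do the work, as an engineer would, in place of code of your own. Each camera call takes 0.05 s, during which the arm holds its last target. There are 200 camera calls.

## Working session

There is one attempt and no reset: what is moved stays moved. The work goes in short steps, Python scripts to look and compute and a tool call to move; the robot and the scene stay as the last step left them, time stands still between calls to the robot, and variables do not carry over. Pictures are saved under pics/ and viewed, about 8 in all and at most 12, crops included, and the job is handed in when it is done.

Besides the shell and the picture viewer there is one more tool, called after ">>>" by a JSON object that holds its "method" and its "body", one argument or row to a line. carry_out: Moves the arm, as the interface text tells. Its arguments: {"type":"object","properties":{"moves":{"type":"array","items":{"type":"object","properties":{"dx":{"type":"number"},"dy":{"type":"number"},"dz":{"type":"number"},"twist":{"type":"number"}}}},"grip":{"type":"number"}},"required":["moves"]}

```bash
mkdir -p pics; cat > h.py <<'E'
from cell import *
import numpy as np, cv2
def snap(name,fn):
    ci=camera_info(name); p,d=read_camera(name)
    np.savez('pics/'+fn+'.npz',p=p,d=d,K=ci['mtx'],R=ci['R'],t=ci['t'])
    cv2.imwrite('pics/'+fn+'.png',p[:,:,::-1]); return p,d,ci
class V:
    def __init__(s,fn):
        z=np.load('pics/'+fn+'.npz'); s.p,s.d,s.K,s.R,s.t=[z[k] for k in('p','d','K','R','t')]; s.t=s.t.ravel()
    def cloud(s):
        v,u=np.mgrid[0:480,0:640]; r=np.stack([u,v,np.ones_like(u)],-1)@np.linalg.inv(s.K).T
        return (r*s.d[...,None]-s.t)@s.R
    def at(s,u,v): return s.cloud()[v,u]
    def plane(s,u,v,z):
        r=s.R.T@np.linalg.inv(s.K)@np.array([u,v,1.]); c=-s.R.T@s.t
        return c+r*(z-c[2])/r[2]
E
python3 - <<'E'
from h import *
s=state(); print(s)
for c in('scene','top'):
    p,d,ci=snap(c,c+'0'); print(c,ci['mtx'][0],-ci['R'].T@np.ravel(ci['t']), ci['R'])
E
```

```text
{'t': 0.0, 'joints': array([-1.27961847e+00,  4.91556279e-01,  1.55948774e+00, -2.68201179e-05,
        1.09171388e+00, -1.05614638e-01]), 'qvel': array([-0.00020682,  0.00240213, -0.00081439,  0.00136144,  0.00096736,
        0.00150249]), 'tau': array([ 1.19022850e-03, -6.12643147e+01, -2.58180231e+01,  6.93530194e-02,
        4.82251926e-02, -1.10768869e-04]), 'eef_pos': array([ 241.45392929, -576.13652739,  174.55063675]), 'tcp_rot': array([-3.14043140e+00, -9.91841775e-05,  3.96804809e-01]), 'ft_force': array([-0.21514266,  0.42020522,  0.58246172]), 'moment': array([ 0.05764201,  0.00526032, -0.00974255]), 'opening': 0.9962622346961649}
scene [482.14437038   0.         314.05162009] [ 862.94268528 -402.43759579  882.90285411] [[ 0.75108106  0.66010643 -0.01169323]
 [ 0.55807065 -0.64424696 -0.52297515]
 [-0.35275259  0.38627108 -0.85226772]]
top [447.96765935   0.         328.6621921 ] [ 445.50385455  -41.78497512 1087.59071823] [[ 1.48759222e-02 -9.99886825e-01  2.24589045e-03]
 [-9.91179990e-01 -1.50421265e-02 -1.31666103e-01]
 [ 1.31684985e-01 -2.67426962e-04 -9.91291578e-01]]
```

```bash
sleep 1
```

```text
(no output)
```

View pics/scene0.png

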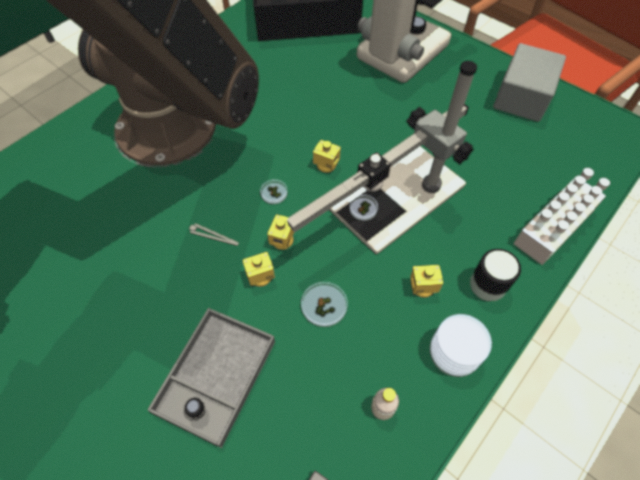

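View pics/top0.png

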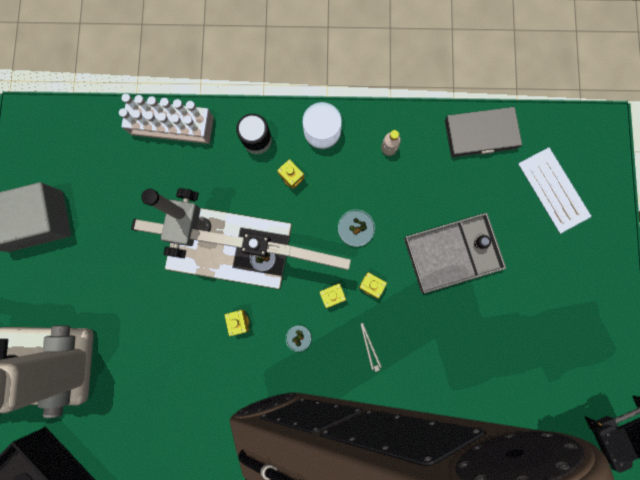

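Both views show one black block with a light-topped knob on the boom: scene (375,168), top (256,243). The yellow lamps at scene (326,155), (281,232), (259,268) and (427,280) are decoys. The black-capped jar at scene (495,272) and the eyepiece at (194,407) are not the lamp either. The empty large bay is at about top (440,260) and the boom's free end at top (349,264).

```bash
python3 - <<'E'
from h import *
a=V('top0');b=V('scene0')
A=cv2.resize(a.p[190:290,130:370],None,fx=3.3,fy=3.3,interpolation=2)
B=cv2.resize(b.p[110:240,270:470],None,fx=4,fy=4,interpolation=2)[:,:792]
cv2.imwrite('pics/c1.png',np.vstack([A[:330,:792],B])[:,:,::-1][:, :].copy()); print(A.shape,B.shape)
# boom top cloud: z ~175
for n,v,box in(('top',a,(190,290,130,370)),('scene',b,(110,240,270,470))):
    P=v.cloud(); m=np.zeros((480,640),bool); m[box[0]:box[1],box[2]:box[3]]=1
    m&=(abs(P[...,2]-172)<14)&(v.d>0)
    q=P[m]; print(n,len(q))
    ys=np.arange(q[:,1].min(),q[:,1].max(),15)
    for y in ys:
        k=q[(q[:,1]>=y)&(q[:,1]<y+15)]
        if len(k)>5: print(n,round(y+7.5),len(k),np.median(k,0).round(1),k.min(0).round(1),k.max(0).round(1))
    m2=np.zeros((480,640),bool); m2[box[0]:box[1],box[2]:box[3]]=1
    for lo,hi in((180,194),(200,212)):
        q=P[m2&(P[...,2]>lo)&(P[...,2]<hi)]; print(lo,len(q)); 
        q=q[(q[:,1]<200)&(q[:,1]>60)]
        if len(q): print(np.median(q,0).round(1),np.percentile(q,[3,97],axis=0).round(1))
E
```

```text
(330, 792, 3) (520, 792, 3)
top 2882
top -77 76 [516.  -76.4 169.2] [505.7 -84.6 165. ] [526.6 -70.  172.7]
top -62 73 [518.  -61.9 170.1] [507.6 -68.2 160.6] [530.5 -55.6 174.2]
top -47 73 [521.5 -47.5 170.8] [511.4 -53.8 162.5] [533.7 -41.2 174.6]
top -32 82 [525.5 -31.2 171.2] [513.8 -39.4 160. ] [535.9 -24.7 175.3]
top -17 74 [529.  -16.7 172. ] [517.4 -23.  162.3] [539.5 -10.2 175.5]
top -2 73 [531.   -2.2 172.5] [520.7  -8.6 161.7] [543.1   4.1 176. ]
top 13 81 [534.6  12.3 173. ] [523.1   5.8 159.9] [545.4  20.3 176.7]
top 28 79 [538.6  28.5 174. ] [526.8  20.4 161. ] [548.9  35.  177.5]
top 43 74 [540.4  43.  174.6] [529.5  35.6 160.5] [552.2  49.4 179. ]
top 58 75 [542.9  57.4 174.2] [532.9  50.7 161.2] [554.6  65.3 179. ]
top 73 76 [546.   72.9 171.4] [535.3  65.5 160. ] [556.5  80.3 178.2]
top 88 148 [549.   87.6 182.5] [528.9  80.6 158.9] [569.7  95.3 186. ]
top 103 111 [546.7 101.4 183.6] [529.9  95.4 161.9] [571.5 110.3 185.9]
top 118 93 [544.7 119.9 183. ] [532.5 110.8 160.2] [573.5 125.2 185.8]
top 133 100 [553.5 131.1 182.5] [534.4 125.4 158. ] [575.1 140.3 185.7]
to
[... 2787 characters left out ...]
4. ] [559.5 229.3 158.1] [663.8 244.2 185.9]
scene 252 235 [637.4 250.2 176.1] [523.8 244.2 158.7] [666.8 259.2 186. ]
scene 267 174 [541.3 264.3 179.1] [524.4 259.3 158.7] [667.1 274.1 185.9]
scene 282 78 [544.3 280.1 179.7] [526.9 274.3 159. ] [642.  289.  185.8]
scene 297 11 [545.5 292.7 175. ] [543.8 289.4 168.6] [630.9 299.2 185.8]
scene 312 11 [576.9 313.3 176. ] [574.1 307.4 173.4] [580.6 318.5 178.6]
scene 342 13 [598.4 346.8 169.4] [597.5 342.6 158.1] [599.2 348.7 176.6]
scene 357 23 [600.2 357.9 165.2] [598.6 349.7 159.3] [603.9 361.4 175.9]
180 1450
[558.1 102.7 184.8] [[533.4  84.  180.7]
 [574.1 133.7 190.1]]
200 129
[553.7 108.6 202.3] [[545.5 101.  200.7]
 [561.2 117.6 204.6]]
```

View pics/c1.png

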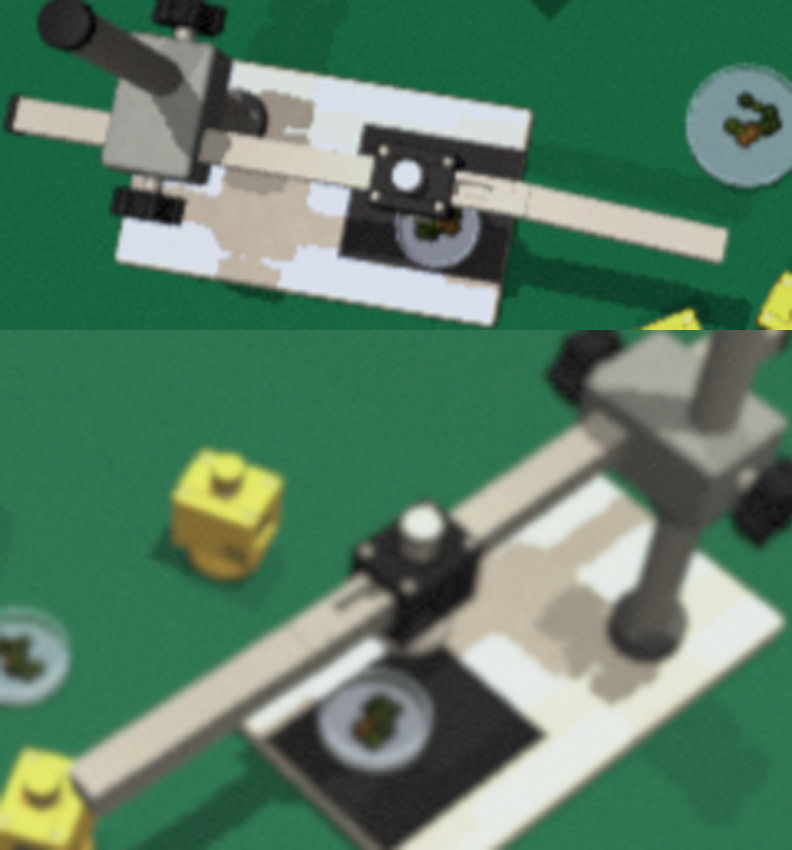

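The crop confirms the choice: a black block with a silver knob on the boom, and the pin slot running on toward the free end. Now I'll measure precisely from the depth.

```bash
python3 - <<'E'
from h import *
for n in('top0','scene0'):
    v=V(n);P=v.cloud();X,Y,Z=P[...,0],P[...,1],P[...,2]
    def rect(m):
        q=P[m][:,:2].astype(np.float32); r=cv2.minAreaRect(q); return len(q),np.round(r[0],1),np.round(r[1],1),round(r[2],1)
    print(n,'block',rect((Z>181)&(Z<190)&(Y>75)&(Y<145)&(X>520)&(X<590)))
    k=P[(Z>197)&(Z<210)&(Y>75)&(Y<145)&(X>520)&(X<590)];print('knob',len(k),np.median(k,0).round(1),k[:,:2].min(0),k[:,:2].max(0))
    if n=='top0':
      m=np.zeros(Z.shape,bool);m[205:300,395:515]=1
    else:
      m=np.zeros(Z.shape,bool);m[300:450,140:285]=1
    print('tray rim',rect(m&(Z>22)&(Z<36)), np.percentile(Z[m&(Z>22)&(Z<36)],[5,50,95]))
    m2=m&(Z>17)&(Z<24); print('div?',m2.sum())
    e=P[m&(Z>38)];print('eyep',len(e),np.median(e,0).round(1))
# boom centreline fits (top cam, mid of top face: 171..179 upper points)
v=V('top0');P=v.cloud();Z=P[...,2]
def line(y0,y1,z0,z1):
    m=np.zeros(Z.shape,bool);m[190:290,130:370]=1
    q=P[m&(P[...,1]>y0)&(P[...,1]<y1)&(Z>z0)&(Z<z1)]
    a=np.polyfit(q[:,1],q[:,0],1);b=np.polyfit(q[:,1],q[:,2],1);print(len(q),'x=',a,'z=',b);return a
a=line(148,228,168,181);a2=line(312,360,168,181);b=line(-80,35,164,180)
print('isect y',(b[1]-a[1])/(a[0]-b[0]))
E
```

```text
top0 block (396, array([552.3, 109.4]), array([50.3, 39.7]), 81.7)
knob 67 [552.5 108.9 201.2] [542.89600052 100.27526272] [560.82156525 117.00058918]
tray rim (726, array([ 557.9, -343.2]), array([140.4, 207.5]), 17.4) [23.20775124 28.32843705 32.54434475]
div? 205
eyep 202 [ 578.  -400.3   49.9]
scene0 block (379, array([552.6, 110. ]), array([52.4, 41.8]), 80.8)
knob 78 [554.  107.7 202. ] [544.43151507 100.08481394] [561.91653867 118.92304854]
tray rim (1468, array([ 558.5, -342.6]), array([141.2, 205.1]), 17.4) [23.19659239 29.44189672 32.90335461]
div? 400
eyep 417 [ 589.8 -402.4   51.3]
391 x= [1.54214338e-01 5.34971580e+02] z= [1.93790467e-03 1.74154020e+02]
231 x= [1.67035757e-01 5.30772580e+02] z= [1.95514299e-03 1.73906111e+02]
570 x= [2.09812793e-01 5.32076563e+02] z= [4.28581287e-02 1.72600164e+02]
isect y 52.07010202087915
```

>>> {"method": "carry_out", "body": {
  "moves": [
    {"dz":-0.05},
    {"dz":-0.1},
    {"dz":-0.15,"twist":-8},
    {"dz":-0.15,"twist":-8}
  ],
  "grip": 0.04
}}

```text
schema error: expected keys dx, dy, dz, twist
```

>>> {"method": "carry_out", "body": {
  "moves": [
    {"dx":0,"dy":0,"dz":-0.05,"twist":0},
    {"dx":0,"dy":0,"dz":-0.11,"twist":0},
    {"dx":0.552,"dy":-0.512,"dz":-0.11,"twist":31.5},
    {"dx":0.552,"dy":-0.512,"dz":-0.11,"twist":31.5},
    {"dx":0.552,"dy":-0.512,"dz":-0.11,"twist":31.5}
  ],
  "grip": 0.04
}}

```text
t: 0.6
eef_pos: [303.7, -438.3, 277.0]
tcp_rot: [-3.141, -0.0, -0.06]
ft_force: [0.9, -0.7, 0.3]
opening: 0.638
```

>>> {"method": "carry_out", "body": {
  "moves": [
    {"dx":0.09,"dy":-0.23,"dz":0,"twist":0},
    {"dx":0.09,"dy":-0.23,"dz":0,"twist":0},
    {"dx":0.09,"dy":-0.23,"dz":0,"twist":0},
    {"dx":0.09,"dy":-0.23,"dz":0,"twist":0},
    {"dx":0.09,"dy":-0.23,"dz":0,"twist":0}
  ]
}}

```text
t: 1.1
eef_pos: [405.9, -212.9, 277.1]
tcp_rot: [-3.142, 0.0, -0.053]
ft_force: [0.7, -0.3, 0.3]
opening: 0.419
```

>>> {"method": "carry_out", "body": {
  "moves": [
    {"dx":0.09,"dy":-0.23,"dz":0,"twist":0},
    {"dx":0.09,"dy":-0.23,"dz":0,"twist":0},
    {"dx":0.09,"dy":-0.23,"dz":0,"twist":0},
    {"dx":0.09,"dy":-0.23,"dz":0,"twist":0},
    {"dx":0.09,"dy":-0.23,"dz":0,"twist":5.7}
  ]
}}

```text
t: 1.6
eef_pos: [508.0, 12.1, 277.0]
tcp_rot: [3.142, 0.0, -0.153]
ft_force: [0.6, -0.2, -0.0]
opening: 0.421
```

>>> {"method": "carry_out", "body": {
  "moves": [
    {"dx":0.029,"dy":-0.103,"dz":0,"twist":0},
    {"dx":0.029,"dy":-0.103,"dz":0,"twist":0},
    {"dx":0.029,"dy":-0.103,"dz":0,"twist":0},
    {"dx":0.029,"dy":-0.103,"dz":0,"twist":0}
  ]
}}

```text
t: 2.0
eef_pos: [551.9, 108.5, 276.3]
tcp_rot: [3.141, 0.001, -0.15]
ft_force: [-0.5, 0.0, 0.4]
opening: 0.42
```

```bash
python3 - <<'E'
from h import *
s=state();print(s['eef_pos'],s['tcp_rot'],s['ft_force'])
p,d,ci=snap('wrist','w1'); v=V('w1');print(-v.R.T@v.t)
P=v.cloud();Z=P[...,2]
for lo,hi in((181,190),(197,210)):
    m=(Z>lo)&(Z<hi)&(abs(P[...,0]-552)<45)&(abs(P[...,1]-109)<45)
    q=P[m][:,:2].astype(np.float32);print(len(q),cv2.minAreaRect(q) if len(q)>4 else'', np.median(P[m],0))
s=P.copy()
for y0,y1 in((145,200),(60,80),(-40,35)):
    q=P[(P[...,1]>y0)&(P[...,1]<y1)&(Z>165)&(Z<180)&(P[...,0]>480)&(P[...,0]<610)]
    if len(q)>20:print(y0,len(q),np.polyfit(q[:,1],q[:,0],1),np.polyfit(q[:,1],q[:,2],1))
E
```

```text
[551.85630407 108.46352996 276.33187315] [ 3.14113860e+00  1.25021132e-03 -1.49930637e-01] [-0.52126223  0.03833918  0.36990605]
[630.92936126  96.21216545 485.48229622]
2082 ((551.3910522460938, 109.36619567871094), (50.065025329589844, 39.24555206298828), 81.2720718383789) [554.52646654 108.43808877 183.96950697]
384 ((551.272216796875, 109.4027328491211), (18.112897872924805, 18.082406997680664), 67.40155792236328) [551.76318899 109.34626056 201.33581233]
145 1481 [1.50209791e-01 5.35602705e+02] [2.24789464e-03 1.73902385e+02]
60 547 [1.51585097e-01 5.33909079e+02] [-4.36792974e-02  1.74321359e+02]
-40 1934 [2.13028567e-01 5.32037581e+02] [4.34037167e-02 1.72617443e+02]
```

View pics/w1.png

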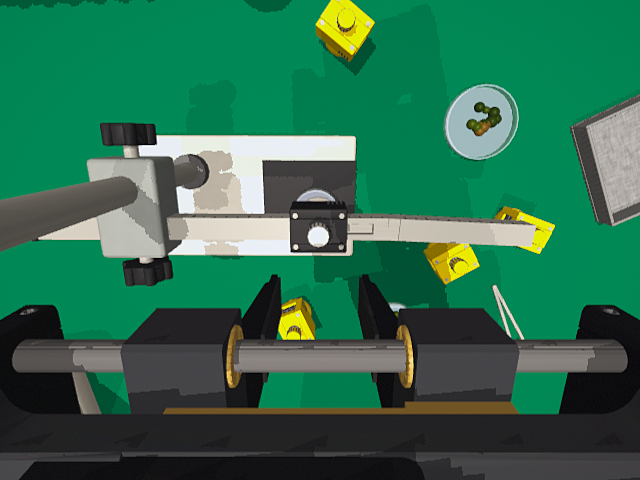

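The wrist view shows the black lamp at (318,227) with its silver knob at (318,235). It sits at (551.4, 109.4), which agrees with the other cameras. Now descending on the knob with the jaws along the boom, so any off-centre closing only slides the lamp.

>>> {"method": "carry_out", "body": {
  "moves": [
    {"dx":-0.0006,"dy":-0.0008,"dz":0.04,"twist":0},
    {"dx":-0.0006,"dy":-0.0008,"dz":0.07,"twist":0},
    {"dx":-0.0006,"dy":-0.0008,"dz":0.08,"twist":0},
    {"dx":-0.0006,"dy":-0.0008,"dz":0.08,"twist":0}
  ],
  "grip": 0.032
}}

```text
t: 2.45
eef_pos: [550.9, 107.0, 196.6]
tcp_rot: [3.141, 0.002, -0.154]
ft_force: [0.9, 0.2, 0.4]
opening: 0.334
```

>>> {"method": "carry_out", "body": {
  "moves": [
    {"dx":0,"dy":0,"dz":0.004,"twist":0},
    {"dx":0,"dy":0,"dz":0.008,"twist":0},
    {"dx":0,"dy":0,"dz":0.008,"twist":0},
    {"dx":0,"dy":0,"dz":0.008,"twist":0}
  ]
}}

```text
t: 2.85
eef_pos: [551.6, 108.2, 189.6]
tcp_rot: [-3.142, -0.001, -0.152]
ft_force: [-0.3, 0.1, -0.3]
opening: 0.338
```

>>> {"method": "carry_out", "body": {
  "moves": [
    {"dx":0,"dy":-0.001,"dz":0.001,"twist":0},
    {"dx":0,"dy":-0.001,"dz":0.001,"twist":0},
    {"dx":0,"dy":-0.001,"dz":0.001,"twist":0},
    {"dx":0,"dy":-0.001,"dz":0.001,"twist":0}
  ],
  "grip": 0.0195
}}

```text
t: 3.25
eef_pos: [551.6, 109.2, 188.1]
tcp_rot: [3.142, -0.0, -0.152]
ft_force: [-0.4, -0.4, -0.2]
opening: 0.207
```

>>> {"method": "carry_out", "body": {
  "moves": [
    {"dx":0,"dy":0,"dz":0,"twist":0},
    {"dx":0,"dy":0,"dz":0,"twist":0},
    {"dx":0,"dy":0,"dz":0,"twist":0}
  ],
  "grip": 0.014
}}

```text
t: 3.55
eef_pos: [551.6, 109.1, 188.1]
tcp_rot: [3.142, -0.0, -0.152]
ft_force: [-0.3, -0.2, -0.5]
opening: 0.155
```

The fingers closed past the knob's 18 mm, so I'll look.

```bash
python3 - <<'E'
from h import *
s=state();print(s['eef_pos'],s['ft_force'],s['opening'])
p,d,ci=snap('wrist','w2')
a=cv2.resize(p[150:390,180:460],None,fx=2,fy=2,interpolation=2)
b=snap('scene','s2')[0]; b=cv2.resize(b[110:230,320:420],None,fx=2,fy=2)
c=np.zeros((480,770,3),np.uint8);c[:480,:560]=a;c[:240,565:765]=b;cv2.imwrite('pics/w2c.png',c[:,:,::-1])
E
```

```text
[551.5917064  109.13258499 188.09700382] [-0.26755517 -0.18309603 -0.54486322] 0.15472243125673546
```

View pics/w2c.png

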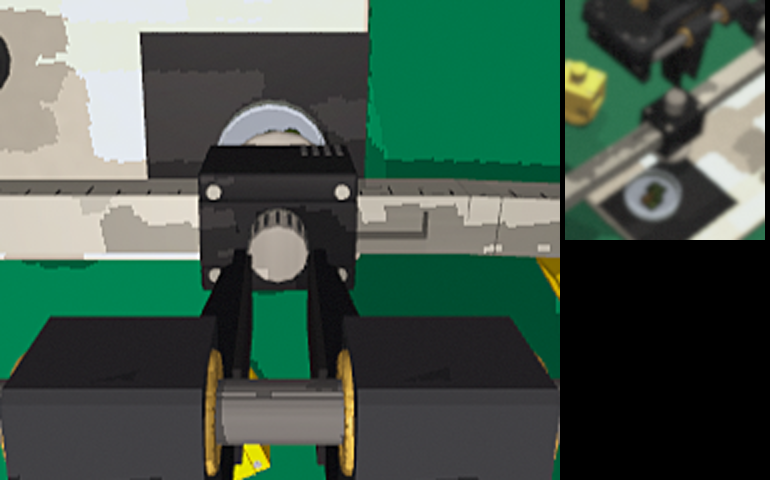

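```bash
python3 - <<'E'
from h import *
v=V('w2');P=v.cloud()-[551.5,109.2,0]
R=np.array([[.9884,-.152],[-.152,-.9884]])  # tool x,y rows
L=P[...,:2]@R.T;Z=P[...,2]
for z0 in range(186,262,6):
    m=(Z>=z0)&(Z<z0+6)&(abs(L[...,0])<30)&(abs(L[...,1])<45)
    q=L[m];
    if len(q)<5: continue
    l=q[q[:,1]<0];r=q[q[:,1]>0]
    f=lambda k:(len(k),k.min(0).round(1),k.max(0).round(1)) if len(k) else 0
    h=np.histogram(q[:,1],bins=np.arange(-42,43,4))[0]
    print(z0,f(l),f(r),h)
E
```

```text
186 (34, array([-13.2, -21.6]), array([ 9.2, -0.5])) (34, array([-0.3,  0.1]), array([9. , 9.3])) [ 0  0  0  0  0  1  0  0 10 13 22 14  8  0  0  0  0  0  0  0  0]
192 (49, array([-0.1, -9.6]), array([ 9.1, -0.5])) (51, array([-0.7,  0.1]), array([9.2, 9.2])) [ 0  0  0  0  0  0  0  0 19 21 21 18 21  0  0  0  0  0  0  0  0]
198 (348, array([-10.1,  -9.4]), array([ 9.2, -0.5])) (361, array([-10.1,   0.1]), array([8.9, 9. ])) [  0   0   0   0   0   0   0   0  76 183 206 171  73   0   0   0   0   0
   0   0   0]
222 (6, array([ -9.7, -10.5]), array([11.7, -6.6])) (7, array([-8.1,  7.5]), array([11.8, 11.8])) [0 0 0 0 0 0 0 1 5 0 0 0 6 1 0 0 0 0 0 0 0]
228 (47, array([ -8.7, -11.2]), array([12.4, -6.6])) (46, array([-9. ,  7.5]), array([12.6, 12. ])) [ 0  0  0  0  0  0  0 10 37  0  0  0 28 18  0  0  0  0  0  0  0]
234 (85, array([ -3.5, -13.3]), array([12.3, -6.6])) (86, array([-4.3,  7.4]), array([12.3, 14. ])) [ 0  0  0  0  0  0  0 23 62  0  0  0 57 28  1  0  0  0  0  0  0]
240 (98, array([-10.1, -14.1]), array([12.5, -6.6])) (95, array([-10. ,   7.5]), array([12.5, 14.9])) [ 0  0  0  0  0  0  1 41 56  0  0  0 47 42  6  0  0  0  0  0  0]
246 (128, array([ -6.1, -14.5]), array([12.8, -6.6])) (134, array([-9.3,  7.4]), array([12.5, 15.2])) [ 0  0  0  0  0  0  4 42 82  0  0  0 69 52 13  0  0  0  0  0  0]
252 (129, array([ -9.7, -15.2]), array([12.5, -6.6])) (124, array([-9.3,  7.5]), array([12.4, 16.1])) [ 0  0  0  0  0  0 15 56 58  0  0  0 46 56 22  0  0  0  0  0  0]
258 (174, array([ -4.2, -16. ]), array([12.6, -6.6])) (173, array([-3.7,  7.5]), array([12.7, 16.8])) [ 0  0  0  0  0  0 20 62 92  0  0  0 77 58 38  0  0  0  0  0  0]
```

```bash
python3 - <<'E'
from h import *
v=V('w2');P=v.cloud()
for col in (296,300,338,342):
    print(col,[(r,*P[r,col].round(0).astype(int),int(v.d[r,col])) for r in range(262,312,4)])
pt=lambda X:(lambda c:(v.K@c/c[2])[:2].round(0))(v.R@np.array(X)+v.t)
for z in (188,196,207,222): print(z,pt([551.5+.152*7.4,109.2+.988*7.4,z]),pt([551.5-.152*7.4,109.2-.988*7.4,z]))
g=cv2.resize(v.p[220:320,260:380],None,fx=6,fy=6,interpolation=2).astype(float)
cv2.imwrite('pics/w2d.png',np.clip(255*(g/255)**.45,0,255).astype(np.uint8)[:,:,::-1])
E
```

```text
296 [(262, np.int64(557), np.int64(123), np.int64(184), 225), (266, np.int64(554), np.int64(124), np.int64(183), 227), (270, np.int64(551), np.int64(124), np.int64(184), 228), (274, np.int64(549), np.int64(124), np.int64(185), 227), (278, np.int64(546), np.int64(125), np.int64(183), 229), (282, np.int64(565), np.int64(118), np.int64(237), 172), (286, np.int64(565), np.int64(118), np.int64(242), 168), (290, np.int64(564), np.int64(118), np.int64(246), 164), (294, np.int64(565), np.int64(117), np.int64(252), 158), (298, np.int64(565), np.int64(117), np.int64(255), 155), (302, np.int64(565), np.int64(117), np.int64(259), 151), (306, np.int64(564), np.int64(117), np.int64(262), 148), (310, np.int64(565), np.int64(116), np.int64(266), 144)]
300 [(262, np.int64(556), np.int64(121), np.int64(184), 226), (266, np.int64(554), np.int64(121), np.int64(184), 226), (270, np.int64(551), np.int64(121), np.int64(184), 228), (274, np.int64(548), np.int64(122), np.int64(183), 229), (278, np.int64(565), np.int64(117), np.int64(232), 177), (282, np.int64(565), np.int64(116), np.int64(238), 171), (286, n
[... 1270 characters left out ...]
64(95), np.int64(185), 227), (274, np.int64(544), np.int64(95), np.int64(185), 227), (278, np.int64(562), np.int64(96), np.int64(234), 175), (282, np.int64(561), np.int64(96), np.int64(237), 173), (286, np.int64(561), np.int64(97), np.int64(242), 168), (290, np.int64(562), np.int64(97), np.int64(247), 163), (294, np.int64(562), np.int64(97), np.int64(252), 158), (298, np.int64(562), np.int64(97), np.int64(256), 154), (302, np.int64(562), np.int64(98), np.int64(259), 151), (306, np.int64(562), np.int64(98), np.int64(263), 147), (310, np.int64(562), np.int64(98), np.int64(266), 145)]
188 [307. 269.] [331. 269.]
196 [307. 273.] [331. 273.]
207 [306. 280.] [332. 280.]
222 [305. 291.] [333. 291.]
```

View pics/w2d.png

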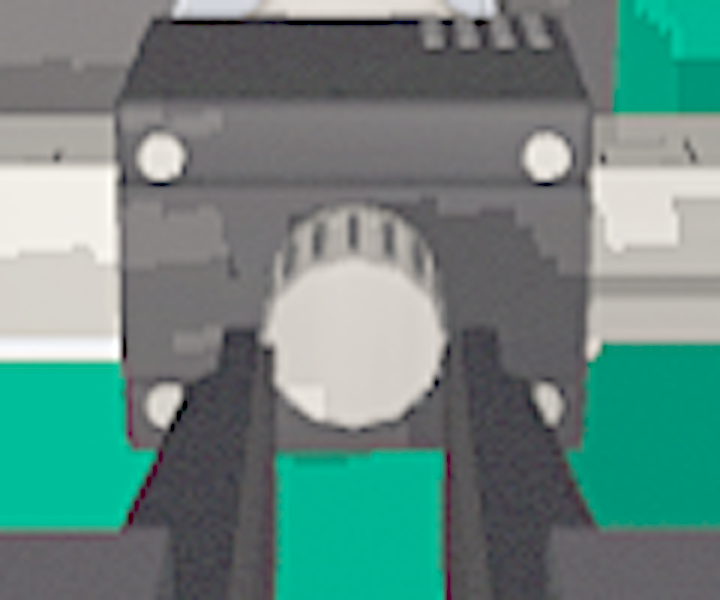

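The enlarged crop suggests the fingertips end above the knob, at about crop (240,330) and (480,330), which depth puts at z≈228. A free-closing test will confirm it.

>>> {"method": "carry_out", "body": {
  "moves": [
    {"dx":0,"dy":0,"dz":0,"twist":0},
    {"dx":0,"dy":0,"dz":0,"twist":0}
  ],
  "grip": 0.006
}}

```text
t: 3.85
eef_pos: [551.6, 109.2, 188.1]
tcp_rot: [3.142, -0.0, -0.152]
ft_force: [-1.0, -0.4, 0.3]
opening: 0.072
```

```bash
python3 - <<'E'
from h import *
v=V('s2');P=v.cloud();L=(P[...,:2]-[551.5,109.2])@np.array([[.9884,-.152],[-.152,-.9884]]).T;Z=P[...,2]
for z0 in range(182,300,6):
    m=(Z>=z0)&(Z<z0+6)&(abs(L[...,0])<30)&(abs(L[...,1])<45); q=L[m]
    if len(q): print(z0,len(q),np.percentile(q,[5,50,95],axis=0).round(0).tolist())
g=cv2.resize(v.p[100:200,320:440],None,fx=6,fy=6,interpolation=2).astype(float)
cv2.imwrite('pics/s2d.png',np.clip(255*(g/255)**.5,0,255).astype(np.uint8)[:,:,::-1])
E
```

```text
182 351 [[-16.0, -23.0], [6.0, 7.0], [21.0, 24.0]]
188 21 [[-4.0, -7.0], [7.0, 4.0], [10.0, 8.0]]
194 24 [[-4.0, -4.0], [5.0, 6.0], [10.0, 9.0]]
200 61 [[-5.0, -7.0], [2.0, -0.0], [9.0, 6.0]]
224 11 [[-6.0, -11.0], [9.0, 9.0], [13.0, 11.0]]
230 38 [[-8.0, -10.0], [6.0, 11.0], [13.0, 12.0]]
236 33 [[-3.0, -10.0], [8.0, -6.0], [13.0, 14.0]]
242 41 [[-7.0, -11.0], [7.0, 12.0], [14.0, 15.0]]
248 48 [[-6.0, -11.0], [8.0, 11.0], [14.0, 15.0]]
254 49 [[-5.0, -13.0], [9.0, 12.0], [14.0, 16.0]]
260 32 [[-0.0, -11.0], [11.0, 13.0], [14.0, 16.0]]
266 36 [[2.0, -14.0], [12.0, 13.0], [14.0, 18.0]]
272 21 [[-7.0, 10.0], [12.0, 16.0], [14.0, 18.0]]
278 14 [[-4.0, 9.0], [12.0, 18.0], [14.0, 18.0]]
284 11 [[-1.0, 13.0], [13.0, 17.0], [14.0, 19.0]]
296 1 [[6.0, 30.0], [6.0, 30.0], [6.0, 30.0]]
```

View pics/s2d.png

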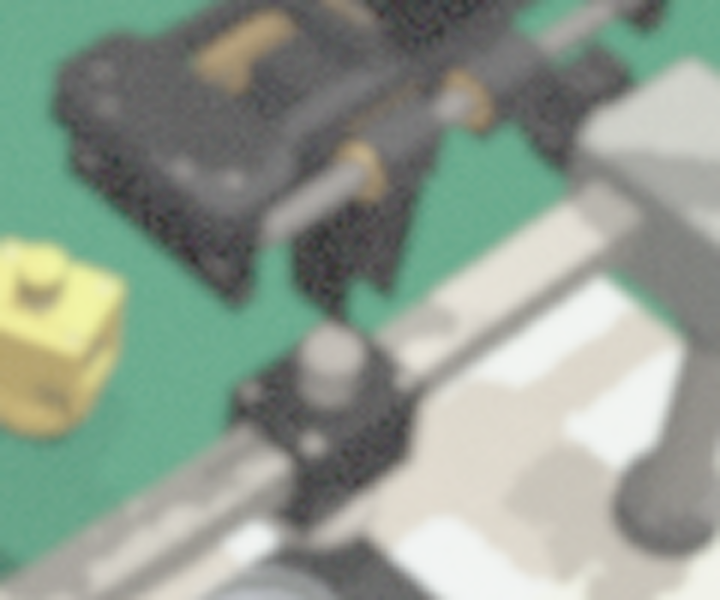

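The second picture confirms it: the tips hang above the knob, centred in x and y, but about 35 mm higher than the reported TCP height. I'll trust the cameras for the tip height, reopen and descend in stages.

>>> {"method": "carry_out", "body": {
  "moves": [
    {"dx":0,"dy":0,"dz":0,"twist":0},
    {"dx":0,"dy":0,"dz":0,"twist":0},
    {"dx":0,"dy":0,"dz":0,"twist":0},
    {"dx":0,"dy":0,"dz":0.012,"twist":0},
    {"dx":0,"dy":0,"dz":0.024,"twist":0}
  ],
  "grip": 0.032
}}

```text
t: 4.35
eef_pos: [551.5, 109.1, 163.1]
tcp_rot: [3.142, -0.0, -0.152]
ft_force: [0.2, -0.2, -1.3]
opening: 0.333
```

```bash
python3 - <<'E'
from h import *
s=state();print(s['eef_pos'],s['ft_force'],s['opening']); c=s['eef_pos'][:2]
for n in('wrist','scene'):
  snap(n,n+'3');v=V(n+'3');P=v.cloud();L=(P[...,:2]-c)@np.array([[.9884,-.152],[-.152,-.9884]]).T;Z=P[...,2]
  for z0 in range(186,214,3):
    m=(Z>=z0)&(Z<z0+3)&(abs(L[...,0])<14)&(abs(L[...,1])<32)&(abs(L[...,1])>12.5); q=L[m]
    if len(q): print(n,z0,len(q),np.percentile(q,[5,50,95],axis=0).round(0).tolist())
  m=(Z>196)&(Z<206)&(abs(L[...,0])<14)&(abs(L[...,1])<12);print('knob',np.median(L[m],0),L[m].min(0),L[m].max(0))
E
```

```text
[551.47919766 109.12174416 163.14547428] [ 0.1689127  -0.19069864 -1.33166065] 0.3334791537890491
wrist 201 41 [[-6.0, -18.0], [10.0, 16.0], [12.0, 19.0]]
wrist 204 93 [[-9.0, -19.0], [10.0, -15.0], [12.0, 20.0]]
wrist 207 88 [[-6.0, -19.0], [10.0, 16.0], [12.0, 20.0]]
wrist 210 90 [[-9.0, -19.0], [10.0, -15.0], [12.0, 20.0]]
wrist 213 115 [[-5.0, -21.0], [11.0, 16.0], [12.0, 22.0]]
knob [ 0.97046503 -0.42309897] [-9.19624816 -9.52680368] [9.26316358 9.16079794]
scene 186 20 [[-8.0, -23.0], [5.0, 17.0], [13.0, 24.0]]
scene 198 2 [[-0.0, -17.0], [4.0, -17.0], [9.0, -17.0]]
scene 201 18 [[-7.0, -17.0], [-2.0, 19.0], [12.0, 21.0]]
scene 204 23 [[-7.0, -18.0], [3.0, -15.0], [12.0, 21.0]]
scene 207 14 [[-8.0, -17.0], [4.0, -16.0], [12.0, 21.0]]
scene 210 20 [[-7.0, -21.0], [6.0, -15.0], [12.0, 23.0]]
scene 213 22 [[-4.0, -17.0], [6.0, 1.0], [12.0, 23.0]]
knob [ 5.12433263 -0.65908184] [ -5.63700457 -10.44122668] [11.0280877   6.88392944]
```

>>> {"method": "carry_out", "body": {
  "moves": [
    {"dx":0,"dy":0,"dz":0.006,"twist":0},
    {"dx":0,"dy":0,"dz":0.009,"twist":0},
    {"dx":0,"dy":0,"dz":0.011,"twist":0},
    {"dx":0,"dy":0,"dz":0.011,"twist":0}
  ],
  "grip": 0.021
}}

```text
t: 4.85
eef_pos: [551.6, 109.1, 152.9]
tcp_rot: [3.141, 0.0, -0.152]
ft_force: [0.2, -0.6, 0.3]
opening: 0.218
```

>>> {"method": "carry_out", "body": {
  "moves": [
    {"dx":0,"dy":0,"dz":0,"twist":0},
    {"dx":0,"dy":0,"dz":0,"twist":0}
  ],
  "grip": 0.014
}}

```text
t: 5.05
eef_pos: [551.7, 109.2, 153.2]
tcp_rot: [-3.142, -0.0, -0.152]
ft_force: [0.6, 0.7, 0.1]
opening: 0.18
```

>>> {"method": "carry_out", "body": {
  "moves": [
    {"dx":0,"dy":0,"dz":0,"twist":0},
    {"dx":0,"dy":0,"dz":0,"twist":0}
  ],
  "grip": 0.01
}}

```text
t: 5.25
eef_pos: [551.7, 109.2, 153.2]
tcp_rot: [-3.142, -0.0, -0.152]
ft_force: [0.5, 2.0, 0.1]
opening: 0.176
```

>>> {"method": "carry_out", "body": {
  "moves": [
    {"dx":0,"dy":0,"dz":-0.001,"twist":0},
    {"dx":0,"dy":0,"dz":-0.002,"twist":0},
    {"dx":0,"dy":0,"dz":-0.003,"twist":0},
    {"dx":0,"dy":0,"dz":-0.004,"twist":0}
  ]
}}

```text
t: 5.65
eef_pos: [551.4, 109.1, 157.0]
tcp_rot: [3.141, 0.0, -0.152]
ft_force: [-1.3, -0.7, -4.6]
opening: 0.176
```

>>> {"method": "carry_out", "body": {
  "moves": [
    {"dx":0,"dy":0,"dz":-0.001,"twist":0},
    {"dx":0,"dy":0,"dz":-0.002,"twist":0},
    {"dx":0,"dy":0,"dz":-0.003,"twist":0},
    {"dx":0,"dy":0,"dz":-0.004,"twist":0}
  ]
}}

```text
t: 6.05
eef_pos: [551.6, 109.1, 161.2]
tcp_rot: [3.142, 0.0, -0.152]
ft_force: [-0.8, -0.0, -3.9]
opening: 0.181
```

>>> {"method": "carry_out", "body": {
  "moves": [
    {"dx":0,"dy":0,"dz":-0.001,"twist":0},
    {"dx":0,"dy":0,"dz":-0.001,"twist":0},
    {"dx":0,"dy":0,"dz":-0.001,"twist":0}
  ]
}}

```text
t: 6.35
eef_pos: [551.7, 109.1, 162.3]
tcp_rot: [3.142, -0.0, -0.152]
ft_force: [0.2, -0.3, -0.9]
opening: 0.174
```

```bash
python3 - <<'E'
from h import *
s=state();print(s['eef_pos'],s['ft_force'],s['opening'])
snap('wrist','w4');v=V('w4');P=v.cloud();Z=P[...,2];c=[551.5,109.2]
L=(P[...,:2]-c)@np.array([[.9884,-.152],[-.152,-.9884]]).T
m=(np.hypot(L[...,0],L[...,1])<7)&(Z>190)&(Z<225);print('knob top',np.median(Z[m]),m.sum())
m=(Z>178)&(Z<190)&(abs(L[...,0])<25)&(abs(L[...,1])<30);print('block',np.median(Z[m]),m.sum())
E
```

```text
[551.65220079 109.1460877  162.29417666] [ 0.18484081 -0.31169416 -0.89583591] 0.1741017173203119
knob top 210.50195929824295 588
block 183.89362928832048 3353
```

The pin is up about 9 mm (knob top went from 201.4 to 210.5) and the block stayed put. Next I'll loosen to a loose cage around the knob and drag the lamp along, so it aligns itself on the bent boom.

>>> {"method": "carry_out", "body": {
  "moves": [
    {"dx":0,"dy":0,"dz":0,"twist":0},
    {"dx":0,"dy":0,"dz":0,"twist":0},
    {"dx":0,"dy":0.003,"dz":0,"twist":0},
    {"dx":0,"dy":0.008,"dz":0,"twist":0},
    {"dx":0,"dy":0.014,"dz":0,"twist":0}
  ],
  "grip": 0.022
}}

```text
t: 6.9
eef_pos: [549.5, 95.2, 162.2]
tcp_rot: [-3.141, -0.0, -0.152]
ft_force: [0.7, 3.2, 0.8]
opening: 0.232
```

>>> {"method": "carry_out", "body": {
  "moves": [
    {"dx":0,"dy":0.007,"dz":0,"twist":0},
    {"dx":0,"dy":0.014,"dz":0,"twist":0},
    {"dx":0,"dy":0.021,"dz":0,"twist":0},
    {"dx":0,"dy":0.028,"dz":0,"twist":0},
    {"dx":0,"dy":0.035,"dz":0,"twist":0}
  ]
}}

```text
t: 7.4
eef_pos: [544.2, 60.1, 162.2]
tcp_rot: [-3.141, -0.0, -0.153]
ft_force: [1.1, 4.1, 2.3]
opening: 0.231
```

>>> {"method": "carry_out", "body": {
  "moves": [
    {"dx":0,"dy":0.007,"dz":0,"twist":0},
    {"dx":0,"dy":0.014,"dz":0,"twist":0},
    {"dx":-0.0003,"dy":0.021,"dz":0.0003,"twist":0},
    {"dx":-0.0007,"dy":0.028,"dz":0.0006,"twist":0},
    {"dx":-0.0011,"dy":0.035,"dz":0.0009,"twist":0}
  ]
}}

```text
t: 7.9
eef_pos: [537.6, 25.7, 161.1]
tcp_rot: [3.141, 0.0, -0.152]
ft_force: [2.0, 4.4, 1.7]
opening: 0.23
```

>>> {"method": "carry_out", "body": {
  "moves": [
    {"dx":-0.0004,"dy":0.007,"dz":0.0003,"twist":0.5},
    {"dx":-0.0008,"dy":0.014,"dz":0.0006,"twist":1},
    {"dx":-0.0012,"dy":0.021,"dz":0.0009,"twist":1.5},
    {"dx":-0.0016,"dy":0.028,"dz":0.0012,"twist":2},
    {"dx":-0.002,"dy":0.035,"dz":0.0015,"twist":2.5}
  ]
}}

```text
t: 8.4
eef_pos: [530.1, -8.7, 159.5]
tcp_rot: [3.141, 0.001, -0.197]
ft_force: [0.5, 1.9, -1.3]
opening: 0.232
```

>>> {"method": "carry_out", "body": {
  "moves": [
    {"dx":0,"dy":0.007,"dz":0.0003,"twist":0},
    {"dx":-0.0001,"dy":0.014,"dz":0.0006,"twist":0},
    {"dx":-0.0002,"dy":0.021,"dz":0.0009,"twist":0},
    {"dx":-0.0003,"dy":0.028,"dz":0.0012,"twist":0},
    {"dx":-0.0004,"dy":0.035,"dz":0.0015,"twist":0}
  ]
}}

```text
t: 8.9
eef_pos: [523.1, -42.8, 158.2]
tcp_rot: [3.141, -0.0, -0.196]
ft_force: [0.7, 1.8, -0.8]
opening: 0.23
```

>>> {"method": "carry_out", "body": {
  "moves": [
    {"dx":0,"dy":0.006,"dz":0.0003,"twist":0},
    {"dx":-0.0001,"dy":0.012,"dz":0.0006,"twist":0},
    {"dx":-0.0002,"dy":0.017,"dz":0.0009,"twist":0},
    {"dx":-0.0002,"dy":0.017,"dz":0.0009,"twist":0}
  ]
}}

```text
t: 9.3
eef_pos: [519.7, -59.6, 157.3]
tcp_rot: [3.141, -0.0, -0.197]
ft_force: [0.6, 0.7, -0.1]
opening: 0.229
```

```bash
cat > m.py <<'E'
from h import *
import sys
def meas(cams,tag):
  s=state();print(s['eef_pos'].round(1),s['ft_force'].round(1),round(s['tcp_rot'][2],3))
  for n in cams:
    snap(n,n+tag);v=V(n+tag);P=v.cloud();Z=P[...,2]
    w=(abs(P[...,0]-520)<50)&(abs(P[...,1]+60)<70)
    k=w&(Z>196)&(Z<215)&(v.p.min(2)>60); 
    if k.sum()>20: r=cv2.minAreaRect(P[k][:,:2].astype(np.float32));print(n,'knob',k.sum(),np.round(r[0],1),np.round(r[1],1),np.median(Z[k]).round(1))
    b=w&(Z>172)&(Z<190)&(v.p.max(2)<75)
    c,_=cv2.findContours(b.astype(np.uint8),0,1); 
    if b.sum()>50:
      q=P[b][:,:2]; md=np.median(q,0); q=q[np.hypot(*(q-md).T)<36].astype(np.float32)
      r=cv2.minAreaRect(q);print(n,'block',len(q),np.round(r[0],1),np.round(r[1],1),round(r[2],2),np.median(Z[b]).round(1))
      A=np.c_[P[b],np.ones(b.sum())];co=np.linalg.lstsq(A[:,[0,1,3]],A[:,2],rcond=None)[0];print('tilt dz/dx,dy',co[:2].round(3))
    m=w&(Z>162)&(Z<178)&(v.p.min(2)>90);q=P[m]
    if len(q)>30:print(n,'boom y',q[:,1].min().round(1),q[:,1].max().round(1),np.polyfit(q[:,1],q[:,0],1).round(4))
meas(sys.argv[2:],sys.argv[1])
E
python3 m.py 5 wrist scene top
```

```text
[519.7 -59.6 157.3] [ 0.6  0.7 -0.1] -0.197
wrist knob 1041 [523.4 -62.6] [17.9 30.9] 203.7
wrist block 3005 [519.7 -57. ] [49.8 40.3] 79.65 178.1
tilt dz/dx,dy [-0.034  0.06 ]
wrist boom y -86.1 10.0 [1.589000e-01 5.321344e+02]
scene knob 79 [523.2 -58.2] [31.9 22.3] 204.9
scene block 357 [521.6 -57.5] [49.9 40.3] 79.48 178.6
tilt dz/dx,dy [-0.045  0.075]
scene boom y -85.5 9.9 [1.426000e-01 5.331082e+02]
```

```bash
python3 - <<'E'
from h import *
for n,c,tcp in(('w2',[551.5,109.2],188.1),('s2',[551.5,109.2],188.1),('wrist5',[519.7,-59.6],157.3),('scene5',[519.7,-59.6],157.3)):
  v=V(n);P=v.cloud();L=(P[...,:2]-c)@np.array([[.9884,-.152],[-.152,-.9884]]).T;H=P[...,2]-tcp
  print(n)
  for h0 in range(30,140,8):
    m=(H>=h0)&(H<h0+8)&(abs(L[...,0])<60)&(abs(L[...,1])<100);q=L[m]
    if len(q)>3: print(h0,len(q),np.percentile(q,[2,50,98],axis=0).round(0).tolist())
E
```

```text
w2
38 107 [[-9.0, -11.0], [12.0, -7.0], [12.0, 12.0]]
46 245 [[-9.0, -13.0], [11.0, -7.0], [12.0, 13.0]]
54 278 [[3.0, -14.0], [12.0, 7.0], [12.0, 14.0]]
62 357 [[-8.0, -15.0], [12.0, -7.0], [12.0, 15.0]]
70 418 [[-2.0, -15.0], [12.0, 7.0], [12.0, 16.0]]
78 309 [[2.0, -12.0], [12.0, -7.0], [13.0, 12.0]]
86 342 [[-10.0, -11.0], [11.0, 7.0], [12.0, 12.0]]
94 239 [[-11.0, -10.0], [9.0, -7.0], [13.0, 10.0]]
102 140 [[-11.0, -8.0], [-4.0, -8.0], [5.0, 9.0]]
110 369 [[-4.0, -75.0], [7.0, 9.0], [33.0, 76.0]]
118 5522 [[1.0, -79.0], [30.0, 8.0], [36.0, 80.0]]
126 14717 [[9.0, -75.0], [30.0, 1.0], [36.0, 76.0]]
134 23560 [[19.0, -74.0], [28.0, -4.0], [36.0, 75.0]]
s2
38 42 [[-9.0, -12.0], [6.0, 11.0], [13.0, 12.0]]
46 40 [[-4.0, -11.0], [9.0, -6.0], [14.0, 14.0]]
54 62 [[-8.0, -12.0], [7.0, 12.0], [14.0, 16.0]]
62 58 [[-7.0, -14.0], [9.0, 10.0], [14.0, 17.0]]
70 50 [[-3.0, -13.0], [10.0, 12.0], [14.0, 16.0]]
78 41 [[1.0, -15.0], [12.0, 13.0], [14.0, 18.0]]
86 27 [[-7.0, -2.0], [12.0, 17.0], [14.0, 18.0]]
94 13 [[-4.0, 13.0], [13.0, 17.0], [14.0, 19.0]]
110 9 [[5.0, -59.0], [8.0, 30.0], [13.0,
[... 896 characters left out ...]
30 8 [[4.0, -8.0], [8.0, 1.0], [9.0, 5.0]]
38 51 [[-8.0, -15.0], [7.0, -3.0], [14.0, 15.0]]
46 89 [[-8.0, -15.0], [4.0, -4.0], [14.0, 17.0]]
54 44 [[-7.0, -16.0], [8.0, 1.0], [15.0, 18.0]]
62 50 [[-8.0, -18.0], [11.0, 12.0], [14.0, 19.0]]
70 45 [[-3.0, -20.0], [12.0, 11.0], [14.0, 20.0]]
78 40 [[2.0, -20.0], [12.0, -11.0], [14.0, 21.0]]
86 33 [[-7.0, -23.0], [11.0, -13.0], [14.0, 21.0]]
94 28 [[-8.0, -22.0], [12.0, -14.0], [15.0, -11.0]]
102 9 [[-2.0, -14.0], [1.0, -13.0], [5.0, -12.0]]
110 18 [[3.0, -54.0], [8.0, -13.0], [20.0, 66.0]]
118 134 [[-28.0, -77.0], [26.0, 29.0], [39.0, 82.0]]
126 269 [[-24.0, -77.0], [32.0, 18.0], [39.0, 82.0]]
134 575 [[-26.0, -74.0], [29.0, 19.0], [38.0, 79.0]]
```

The tool geometry is consistent: the whole gripper sits about 38 mm above the reported TCP, and the body is 78 mm behind the tips as specified. The lamp rests at (519.7, -57) on the bent part. Next I'll lift off, turn 90° and grip the flanks.

>>> {"method": "carry_out", "body": {
  "moves": [
    {"dx":0,"dy":0,"dz":0,"twist":0},
    {"dx":0,"dy":0,"dz":0,"twist":0},
    {"dx":0,"dy":0,"dz":-0.02,"twist":0},
    {"dx":-0.0005,"dy":-0.0025,"dz":-0.03,"twist":0},
    {"dx":-0.0005,"dy":-0.0025,"dz":-0.03,"twist":0}
  ],
  "grip": 0.03
}}

```text
t: 9.95
eef_pos: [520.4, -56.2, 188.6]
tcp_rot: [3.141, -0.003, -0.196]
ft_force: [-0.5, -0.1, 0.2]
opening: 0.317
```

>>> {"method": "carry_out", "body": {
  "moves": [
    {"dx":0,"dy":0,"dz":0,"twist":-8.5},
    {"dx":0,"dy":0,"dz":0,"twist":-17},
    {"dx":0,"dy":0,"dz":0,"twist":-25.5},
    {"dx":0,"dy":0,"dz":0,"twist":-34},
    {"dx":0,"dy":0,"dz":0,"twist":-42.5}
  ],
  "grip": 0.06
}}

```text
t: 10.45
eef_pos: [519.5, -56.2, 186.6]
tcp_rot: [-3.141, 0.001, 0.552]
ft_force: [-0.4, -0.1, 0.3]
opening: 0.619
```

>>> {"method": "carry_out", "body": {
  "moves": [
    {"dx":0,"dy":0,"dz":0,"twist":-8.5},
    {"dx":0,"dy":0,"dz":0,"twist":-17},
    {"dx":0,"dy":0,"dz":0,"twist":-25.5},
    {"dx":0,"dy":0,"dz":0,"twist":-34},
    {"dx":0,"dy":0,"dz":0,"twist":-42.5}
  ]
}}

```text
t: 10.95
eef_pos: [519.5, -56.2, 186.7]
tcp_rot: [-3.141, 0.0, 1.294]
ft_force: [-0.4, 0.1, 0.1]
opening: 0.632
```

>>> {"method": "carry_out", "body": {
  "moves": [
    {"dx":0,"dy":0,"dz":0,"twist":-4.7},
    {"dx":0,"dy":0,"dz":0,"twist":-4.7},
    {"dx":0,"dy":0,"dz":0,"twist":-4.7}
  ]
}}

```text
t: 11.25
eef_pos: [519.6, -56.2, 186.9]
tcp_rot: [-3.141, 0.0, 1.367]
ft_force: [0.8, -0.1, 0.2]
opening: 0.634
```

```bash
python3 m.py 6 wrist top
```

```text
[519.6 -56.2 186.9] [ 0.8 -0.1  0.2] 1.367
wrist knob 768 [519.4 -57.9] [18.3 17.9] 203.6
wrist block 3181 [519.7 -57. ] [51.1 40. ] 79.45 178.4
tilt dz/dx,dy [0.007 0.036]
wrist boom y -81.1 10.0 [1.878000e-01 5.314928e+02]
```

>>> {"method": "carry_out", "body": {
  "moves": [
    {"dx":0,"dy":0,"dz":0.03,"twist":0},
    {"dx":0,"dy":0,"dz":0.06,"twist":0},
    {"dx":0,"dy":0,"dz":0.075,"twist":0},
    {"dx":0,"dy":0,"dz":0.081,"twist":0},
    {"dx":0,"dy":0,"dz":0.081,"twist":0}
  ]
}}

```text
t: 11.85
eef_pos: [519.6, -56.3, 105.9]
tcp_rot: [-3.141, 0.0, 1.369]
ft_force: [0.1, 0.2, 0.6]
opening: 0.631
```

>>> {"method": "carry_out", "body": {
  "moves": [
    {"dx":0,"dy":0,"dz":0,"twist":0},
    {"dx":0,"dy":0,"dz":0,"twist":0},
    {"dx":0,"dy":0,"dz":0,"twist":0}
  ],
  "grip": 0.046
}}

```text
t: 12.15
eef_pos: [520.1, -56.4, 107.1]
tcp_rot: [3.14, 0.0, 1.369]
ft_force: [-0.5, 0.4, 1.0]
opening: 0.492
```

```bash
python3 - <<'E'
from h import *
s=state();c=s['eef_pos'];print(c,s['ft_force'],s['opening'])
v=(snap('wrist','w7'),V('w7'))[1];P=v.cloud();psi=-.204
L=(P[...,:2]-c[:2])@np.array([[np.cos(psi),np.sin(psi)],[np.sin(psi),-np.cos(psi)]]).T;Z=P[...,2]
# L0 = lateral (+x world), L1 along boom
m=(Z>172)&(Z<186)&(abs(L[...,0])<24)&(abs(L[...,1])<12);q=L[m];print('block lat',q.min(0),q.max(0),m.sum())
m=(Z>196)&(Z<208)&(abs(L[...,0])<14)&(abs(L[...,1])<14);q=L[m];print('knob',len(q),q.min(0),q.max(0))
for z0 in range(182,216,6):
    m=(Z>z0)&(Z<z0+6)&(abs(L[...,0])<48)&(abs(L[...,0])>20)&(abs(L[...,1])<16);q=L[m][:,0]
    print(z0,len(q),np.sort(q[q<0])[-3:],np.sort(q[q>0])[:3])
cv2.imwrite('pics/w7c.png',cv2.resize(v.p[170:370,200:440],None,fx=3,fy=3,interpolation=2)[:,:,::-1])
E
```

```text
[520.06527883 -56.43523205 107.05062782] [-0.53047827  0.42947306  1.01944479] 0.49213500036694613
block lat [-23.96974724 -11.99790432] [23.99754606  9.68205903] 3491
knob 575 [-8.80488204 -8.22237927] [ 7.49271961 10.92458286]
182 482 [-22.92881118 -22.92002341 -22.84580283] [23.53399303 23.5548177  23.56437914]
188 508 [-22.97351633 -22.90923956 -22.87661794] [23.5796857  23.58435103 23.59610671]
194 548 [-23.00862344 -22.99201813 -22.92425462] [23.52270349 23.53254314 23.57863907]
200 643 [-23.05702279 -22.91635647 -22.89337257] [23.60577478 23.65474318 23.6678176 ]
206 275 [-24.3583814  -24.34782238 -24.26206297] [24.86043074 24.94139518 25.04411791]
212 302 [-24.3452729  -24.27787234 -24.27335654] [24.92139204 24.9569142  24.98945224]
```

View pics/w7c.png

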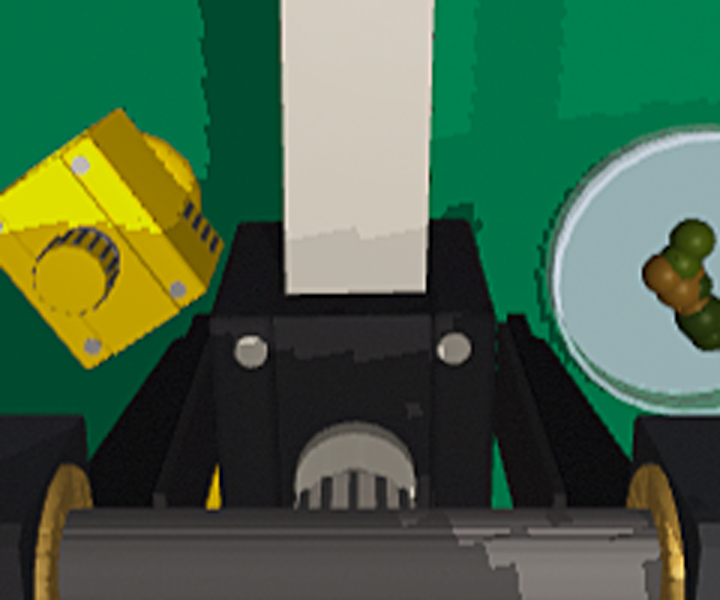

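```bash
python3 - <<'E'
from h import *
v=V('w7');P=v.cloud();psi=-.204;c=np.array([520.07,-56.44])
L=(P[...,:2]-c)@np.array([[np.cos(psi),np.sin(psi)],[np.sin(psi),-np.cos(psi)]]).T;Z=P[...,2]
m=(Z>174)&(Z<182)&(abs(L[...,0])<22.3)&(abs(L[...,1])<25)
for y0 in range(-24,4,4):
    q=L[m&(L[...,1]>y0)&(L[...,1]<y0+4)][:,0]; print(y0,len(q),np.percentile(q,[.5,99.5]).round(2) if len(q) else'')
m=(Z>162)&(Z<178)&(v.p.min(2)>90)&(abs(L[...,0])<20)&(L[...,1]<-26)&(L[...,1]>-100)
q=L[m];
for y0 in (-90,-70,-50,-35):
    k=q[(q[:,1]>y0)&(q[:,1]<y0+10)][:,0]; print('boom',y0,np.percentile(k,[1,50,99]).round(2) if len(k) else '')
E
```

```text
-24 975 [-20.27  19.07]
-20 818 [-20.23  18.9 ]
-16 790 [-20.15  19.  ]
-12 781 [-20.22  19.15]
-8 831 [-19.97  19.38]
-4 713 [-20.01  19.57]
0 440 [-19.85  19.35]
boom -90 [-9.89 -0.13  9.62]
boom -70 [-9.89 -0.07  9.68]
boom -50 [-9.94 -0.02  9.49]
boom -35 [-10.18  -0.38   9.46]
```

>>> {"method": "carry_out", "body": {
  "moves": [
    {"dx":0,"dy":-0.0005,"dz":0.002,"twist":0},
    {"dx":0,"dy":-0.0005,"dz":0.002,"twist":0},
    {"dx":0,"dy":-0.0005,"dz":0.002,"twist":0}
  ],
  "grip": 0.0425
}}

```text
t: 12.5
eef_pos: [519.2, -56.2, 104.3]
tcp_rot: [-3.142, 0.0, 1.369]
ft_force: [-0.4, -0.5, -0.8]
opening: 0.449
```

>>> {"method": "carry_out", "body": {
  "moves": [
    {"dx":0,"dy":0,"dz":0,"twist":0},
    {"dx":0,"dy":0,"dz":0,"twist":0}
  ],
  "grip": 0.041
}}

```text
t: 12.7
eef_pos: [519.2, -56.3, 104.3]
tcp_rot: [-3.142, 0.0, 1.369]
ft_force: [-1.1, 0.1, 0.5]
opening: 0.435
```

>>> {"method": "carry_out", "body": {
  "moves": [
    {"dx":0,"dy":0,"dz":0,"twist":0},
    {"dx":0,"dy":0,"dz":0,"twist":0}
  ],
  "grip": 0.0402
}}

```text
t: 12.9
eef_pos: [519.3, -56.3, 104.3]
tcp_rot: [3.141, 0.0, 1.37]
ft_force: [-0.4, -0.7, 0.6]
opening: 0.422
```

>>> {"method": "carry_out", "body": {
  "moves": [
    {"dx":0,"dy":0,"dz":0,"twist":0},
    {"dx":0,"dy":0,"dz":0,"twist":0}
  ],
  "grip": 0.0395
}}

```text
t: 13.1
eef_pos: [519.3, -56.3, 104.3]
tcp_rot: [3.141, 0.0, 1.37]
ft_force: [-0.4, -0.2, 0.5]
opening: 0.417
```

>>> {"method": "carry_out", "body": {
  "moves": [
    {"dx":0,"dy":0,"dz":0,"twist":0},
    {"dx":0,"dy":0,"dz":0,"twist":0}
  ],
  "grip": 0.0388
}}

```text
t: 13.3
eef_pos: [519.3, -56.3, 104.3]
tcp_rot: [3.141, 0.0, 1.37]
ft_force: [0.3, -0.5, -0.4]
opening: 0.419
```

Both fingers are on the flanks with no side force, so I'll tighten and slide along the bent direction while watching the force.

>>> {"method": "carry_out", "body": {
  "moves": [
    {"dx":0,"dy":0,"dz":0,"twist":0},
    {"dx":0,"dy":0,"dz":0,"twist":0}
  ],
  "grip": 0.032
}}

```text
t: 13.5
eef_pos: [519.3, -56.3, 104.3]
tcp_rot: [3.141, 0.0, 1.37]
ft_force: [-1.2, 0.4, 0.2]
opening: 0.42
```

>>> {"method": "carry_out", "body": {
  "moves": [
    {"dx":0,"dy":0,"dz":-0.0003,"twist":0},
    {"dx":0,"dy":0,"dz":-0.0006,"twist":0},
    {"dx":-0.002,"dy":0,"dz":-0.0005,"twist":0},
    {"dx":-0.004,"dy":0,"dz":-0.0004,"twist":0},
    {"dx":-0.006,"dy":0,"dz":-0.0003,"twist":0}
  ]
}}

```text
t: 14.0
eef_pos: [517.9, -62.2, 104.5]
tcp_rot: [-3.141, -0.0, 1.369]
ft_force: [0.4, 1.3, -3.4]
opening: 0.423
```

>>> {"method": "carry_out", "body": {
  "moves": [
    {"dx":-0.002,"dy":0,"dz":0.0001,"twist":0},
    {"dx":-0.005,"dy":0,"dz":0.0002,"twist":0},
    {"dx":-0.008,"dy":-0.0001,"dz":0.0003,"twist":0},
    {"dx":-0.011,"dy":-0.0001,"dz":0.0005,"twist":0}
  ]
}}

```text
t: 14.4
eef_pos: [515.7, -73.2, 104.1]
tcp_rot: [-3.142, 0.0, 1.37]
ft_force: [-0.8, 0.8, -3.4]
opening: 0.422
```

>>> {"method": "carry_out", "body": {
  "moves": [
    {"dx":-0.003,"dy":0,"dz":0.0001,"twist":0},
    {"dx":-0.006,"dy":0,"dz":0.0003,"twist":0},
    {"dx":-0.009,"dy":-0.0001,"dz":0.0004,"twist":0},
    {"dx":-0.012,"dy":-0.0001,"dz":0.0005,"twist":0}
  ]
}}

```text
t: 14.8
eef_pos: [513.2, -84.9, 103.6]
tcp_rot: [-3.142, 0.0, 1.369]
ft_force: [-0.6, 0.2, -3.2]
opening: 0.418
```

>>> {"method": "carry_out", "body": {
  "moves": [
    {"dx":-0.003,"dy":0,"dz":0.0001,"twist":0},
    {"dx":-0.006,"dy":0,"dz":0.0003,"twist":0},
    {"dx":-0.009,"dy":-0.0001,"dz":0.0004,"twist":0},
    {"dx":-0.012,"dy":-0.0001,"dz":0.0005,"twist":0}
  ]
}}

```text
t: 15.2
eef_pos: [510.7, -96.6, 103.1]
tcp_rot: [-3.142, 0.0, 1.37]
ft_force: [-1.0, -0.2, -4.2]
opening: 0.418
```

>>> {"method": "carry_out", "body": {
  "moves": [
    {"dx":-0.004,"dy":0,"dz":0.0001,"twist":0},
    {"dx":-0.008,"dy":0,"dz":0.0003,"twist":0},
    {"dx":-0.012,"dy":-0.0001,"dz":0.0005,"twist":0},
    {"dx":-0.017,"dy":-0.0001,"dz":0.0007,"twist":0},
    {"dx":-0.022,"dy":-0.0001,"dz":0.0009,"twist":0}
  ]
}}

```text
t: 15.7
eef_pos: [506.2, -118.3, 102.2]
tcp_rot: [3.142, 0.0, 1.37]
ft_force: [0.2, 0.4, -3.7]
opening: 0.421
```

>>> {"method": "carry_out", "body": {
  "moves": [
    {"dx":-0.005,"dy":0,"dz":0.0002,"twist":0},
    {"dx":-0.012,"dy":0,"dz":0.0004,"twist":0},
    {"dx":-0.02,"dy":0,"dz":0.0004,"twist":0},
    {"dx":-0.03,"dy":0,"dz":0.0004,"twist":0},
    {"dx":-0.03,"dy":0,"dz":0.0004,"twist":0}
  ]
}}

```text
t: 16.2
eef_pos: [500.1, -148.5, 101.8]
tcp_rot: [3.141, 0.0, 1.368]
ft_force: [-0.3, -0.2, -3.9]
opening: 0.419
```

```bash
python3 - <<'E'
from h import *
s=state();print(s['eef_pos'],s['tcp_rot'],s['ft_force'],s['opening'])
p=snap('scene','s8')[0];q=snap('wrist','w8')[0]
c=np.zeros((480,780,3),np.uint8);c[:300,:360]=cv2.resize(p[150:300,220:400],None,fx=2,fy=2);c[:480,370:770]=q[:480,120:520]
cv2.imwrite('pics/s8c.png',c[:,:,::-1])
E
```

```text
[ 500.111358   -148.54449301  101.82376945] [3.14138788e+00 2.53804874e-04 1.36837541e+00] [-0.29240199 -0.2144859  -3.86360385] 0.41892114005953607
```

View pics/s8c.png

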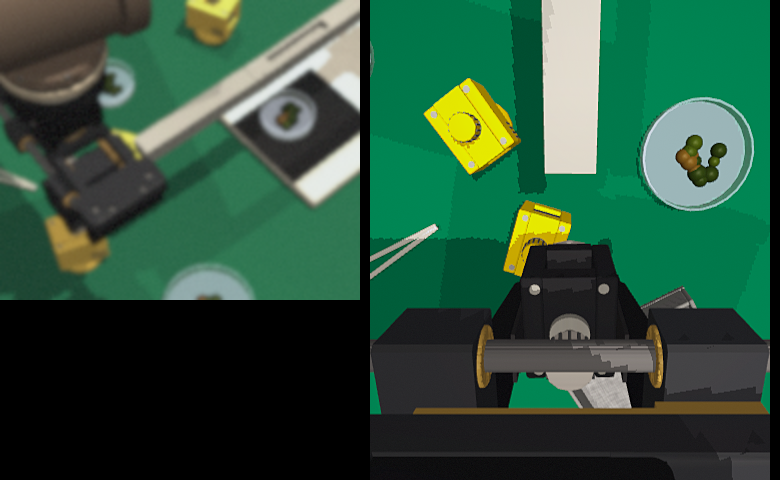

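The views show the lamp held in the gripper and clear of the boom: the boom's end is at panel (570,173), with the lamp's front face at about (570,250). Now carrying it to the tray.

>>> {"method": "carry_out", "body": {
  "moves": [
    {"dx":-0.015,"dy":0.008,"dz":0,"twist":0},
    {"dx":-0.04,"dy":0.021,"dz":0,"twist":0},
    {"dx":-0.07,"dy":0.037,"dz":0,"twist":0},
    {"dx":-0.1,"dy":0.053,"dz":0,"twist":0},
    {"dx":-0.125,"dy":0.067,"dz":0,"twist":0}
  ]
}}

```text
t: 16.8
eef_pos: [541.5, -285.5, 101.8]
tcp_rot: [3.141, 0.0, 1.369]
ft_force: [0.3, -0.4, -3.4]
opening: 0.418
```

>>> {"method": "carry_out", "body": {
  "moves": [
    {"dx":-0.015,"dy":0.008,"dz":0,"twist":0},
    {"dx":-0.025,"dy":0.013,"dz":0,"twist":0},
    {"dx":-0.025,"dy":0.013,"dz":0,"twist":0},
    {"dx":-0.025,"dy":0.013,"dz":0,"twist":0}
  ]
}}

```text
t: 17.2
eef_pos: [548.4, -309.7, 101.6]
tcp_rot: [-3.141, -0.0, 1.37]
ft_force: [0.2, 0.7, -2.7]
opening: 0.419
```

```bash
python3 - <<'E'
from h import *
s=state();c=s['eef_pos'];print(c,s['tcp_rot'],s['ft_force'],s['opening'])
for n in('wrist','scene'):
  snap(n,n+'9');v=V(n+'9');P=v.cloud();Z=P[...,2];L=P[...,:2]-c[:2]
  m=(abs(L[...,0])<35)&(abs(L[...,1])<35)&(Z>165)&(Z<190)&(v.p.max(2)<75)
  print(n,'top',m.sum(),np.median(P[m],0) if m.any() else '')
  m=(abs(L[...,0])<45)&(abs(L[...,1])<45)&(Z>90)&(Z<165);print('lamp min z',np.percentile(Z[m],[1,5]) if m.any() else '')
  w=(abs(P[...,0]-558)<130)&(abs(P[...,1]+343)<140)&(Z>22)&(Z<36);print('rim pts',w.sum(),cv2.minAreaRect(P[w][:,:2].astype(np.float32)))
E
```

```text
[ 548.3792936  -309.74887586  101.61069937] [-3.14095493e+00 -3.72144698e-04  1.36958612e+00] [ 0.16394122  0.72821538 -2.72373828] 0.4187293020105312
wrist top 7433 [ 552.38135914 -296.75167966  176.03411686]
lamp min z [124.08536034 138.40346207]
rim pts 3353 ((557.025146484375, -343.551025390625), (140.11976623535156, 205.61981201171875), 17.503522872924805)
scene top 12 [ 541.46931201 -292.9092817   177.90493725]
lamp min z 
rim pts 1223 ((558.3428344726562, -342.2310791015625), (141.2289276123047, 205.8944091796875), 17.55462074279785)
```

>>> {"method": "carry_out", "body": {
  "moves": [
    {"dx":0,"dy":0,"dz":0.015,"twist":0},
    {"dx":0,"dy":0,"dz":0.04,"twist":0},
    {"dx":0,"dy":0,"dz":0.07,"twist":0},
    {"dx":0,"dy":0,"dz":0.095,"twist":0},
    {"dx":0,"dy":0,"dz":0.107,"twist":0}
  ]
}}

```text
t: 17.8
eef_pos: [547.9, -309.0, -7.0]
tcp_rot: [-3.139, -0.001, 1.37]
ft_force: [-0.5, 0.4, -3.8]
opening: 0.419
```

>>> {"method": "carry_out", "body": {
  "moves": [
    {"dx":0,"dy":0,"dz":0.001,"twist":0},
    {"dx":0,"dy":0,"dz":0.002,"twist":0},
    {"dx":0,"dy":0,"dz":0.003,"twist":0},
    {"dx":0,"dy":0,"dz":0.003,"twist":0}
  ]
}}

```text
t: 18.2
eef_pos: [549.1, -310.5, -7.1]
tcp_rot: [3.14, 0.001, 1.37]
ft_force: [1.7, 1.8, -4.5]
opening: 0.418
```

>>> {"method": "carry_out", "body": {
  "moves": [
    {"dx":0,"dy":0,"dz":0.001,"twist":0},
    {"dx":0,"dy":0,"dz":0.002,"twist":0},
    {"dx":0,"dy":0,"dz":0.002,"twist":0}
  ]
}}

```text
t: 18.5
eef_pos: [548.6, -310.3, -10.1]
tcp_rot: [3.142, 0.0, 1.369]
ft_force: [-0.4, 1.2, -5.1]
opening: 0.422
```

>>> {"method": "carry_out", "body": {
  "moves": [
    {"dx":0,"dy":0,"dz":0.001,"twist":0},
    {"dx":0,"dy":0,"dz":0.002,"twist":0},
    {"dx":0,"dy":0,"dz":0.002,"twist":0}
  ]
}}

```text
t: 18.8
eef_pos: [548.6, -310.2, -12.4]
tcp_rot: [-3.141, -0.0, 1.37]
ft_force: [-0.1, 0.1, -3.4]
opening: 0.419
```

>>> {"method": "carry_out", "body": {
  "moves": [
    {"dx":0,"dy":0,"dz":0.001,"twist":0},
    {"dx":0,"dy":0,"dz":0.001,"twist":0}
  ]
}}

```text
t: 19.0
eef_pos: [548.7, -310.3, -13.1]
tcp_rot: [3.141, 0.0, 1.37]
ft_force: [0.5, 0.4, -3.2]
opening: 0.417
```

>>> {"method": "carry_out", "body": {
  "moves": [
    {"dx":0,"dy":0,"dz":0.001,"twist":0},
    {"dx":0,"dy":0,"dz":0.001,"twist":0}
  ]
}}

```text
t: 19.2
eef_pos: [548.8, -310.3, -13.3]
tcp_rot: [3.141, 0.0, 1.37]
ft_force: [-2.1, 1.6, 6.0]
opening: 0.422
```

>>> {"method": "carry_out", "body": {
  "moves": [
    {"dx":0,"dy":0,"dz":0.0005,"twist":0},
    {"dx":0,"dy":0,"dz":0.001,"twist":0}
  ]
}}

```text
t: 19.4
eef_pos: [548.9, -310.4, -13.5]
tcp_rot: [3.141, 0.001, 1.37]
ft_force: [-6.1, 3.2, 18.5]
opening: 0.42
```

>>> {"method": "carry_out", "body": {
  "moves": [
    {"dx":0,"dy":0,"dz":-0.0008,"twist":0},
    {"dx":0,"dy":0,"dz":-0.0012,"twist":0},
    {"dx":0,"dy":0,"dz":-0.0012,"twist":0}
  ]
}}

```text
t: 19.7
eef_pos: [548.9, -310.4, -13.3]
tcp_rot: [3.141, 0.0, 1.37]
ft_force: [-2.2, 1.5, 8.4]
opening: 0.421
```

>>> {"method": "carry_out", "body": {
  "moves": [
    {"dx":0,"dy":0,"dz":0,"twist":0},
    {"dx":0,"dy":0,"dz":0,"twist":0},
    {"dx":0,"dy":0,"dz":0,"twist":0}
  ],
  "grip": 0.043
}}

```text
t: 20.0
eef_pos: [548.7, -310.3, -14.2]
tcp_rot: [3.142, 0.0, 1.369]
ft_force: [0.3, -0.5, -0.1]
opening: 0.452
```

>>> {"method": "carry_out", "body": {
  "moves": [
    {"dx":0,"dy":0,"dz":0,"twist":0},
    {"dx":0,"dy":0,"dz":0,"twist":0},
    {"dx":0,"dy":0,"dz":0,"twist":0}
  ],
  "grip": 0.056
}}

```text
t: 20.3
eef_pos: [548.7, -310.3, -14.0]
tcp_rot: [-3.142, 0.0, 1.369]
ft_force: [-0.0, -0.4, 0.0]
opening: 0.583
```

>>> {"method": "carry_out", "body": {
  "moves": [
    {"dx":0,"dy":0,"dz":-0.02,"twist":0},
    {"dx":0,"dy":0,"dz":-0.05,"twist":0},
    {"dx":0,"dy":0,"dz":-0.09,"twist":0},
    {"dx":0,"dy":0,"dz":-0.12,"twist":0},
    {"dx":0,"dy":0,"dz":-0.12,"twist":0}
  ]
}}

```text
t: 20.8
eef_pos: [550.3, -311.4, 110.4]
tcp_rot: [3.135, 0.003, 1.37]
ft_force: [0.5, 0.1, 0.3]
opening: 0.591
```

```bash
python3 - <<'E'
from h import *
s=state();c=s['eef_pos'];print(s['t'],c,s['ft_force'],s['opening'])
p=snap('scene','sA')[0];snap('wrist','wA');v=V('wA');P=v.cloud();Z=P[...,2]
w=(abs(P[...,0]-549)<45)&(abs(P[...,1]+310)<45)
m=w&(Z>50)&(Z<64)&(v.p.max(2)<90);q=P[m]
r=cv2.minAreaRect(q[:,:2].astype(np.float32));A=np.c_[q[:,:2],np.ones(len(q))];print('block',len(q),r,np.median(Z[m]),'tilt',np.linalg.lstsq(A,q[:,2],rcond=None)[0][:2])
k=w&(Z>70)&(Z<95)&(v.p.min(2)>60);print('knob top',np.median(P[k],0))
d=np.array(r[0])-[548.0,-311.5];a=np.deg2rad(17.4);print('in bay frame',d@[np.cos(a),np.sin(a)],d@[-np.sin(a),np.cos(a)])
q=v.p;c=np.zeros((480,790,3),np.uint8);c[:390,:390]=cv2.resize(p[290:450,130:290],(390,390));c[:480,395:785]=q[:480,120:510]
cv2.imwrite('pics/sAc.png',c[:,:,::-1])
E
```

```text
20.8 [ 550.29868459 -311.36277849  110.37792699] [0.53796679 0.13314617 0.2774877 ] 0.5908205396501807
block 2540 ((549.5265502929688, -307.80059814453125), (49.975589752197266, 39.74458694458008), 78.71902465820312) 59.56005538512677 tilt [-0.00444272 -0.01715459]
knob top [ 550.04844951 -306.34769579   85.02655072]
in bay frame 2.562967914792131 3.073617632848088
```

View pics/sAc.png

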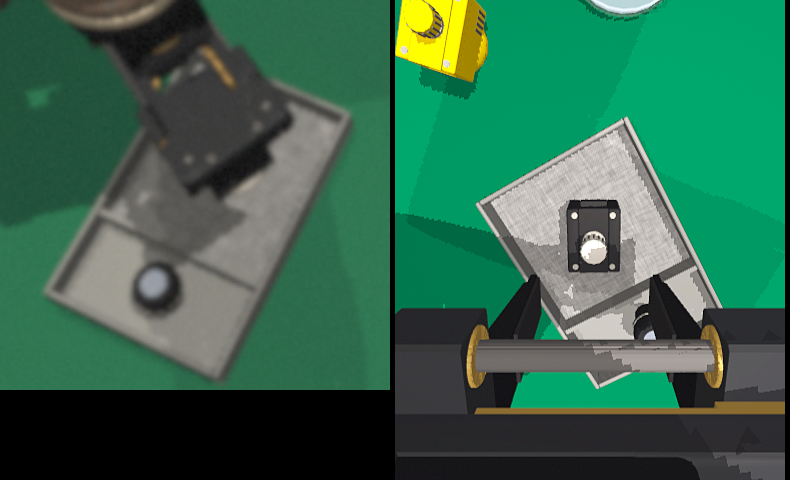

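The lamp stands centred in the large bay, with its block top at 59.6 mm (60 expected). The gripper is open and well above it. Handing in.

```bash
python3 -c "
from cell import *
print(job_done())"
```

```text
the job is handed in; nothing more can be done
None
```

The lamp is off the boom and standing upright in the tray's large bay, and I handed the job in at about 21 s. No verdict was reported.

**How it went:**
- **Pin:** I gripped the knob with the jaws along the boom and drew the pin up about 9 mm. The force was about 4 N, and the block did not lift.
- **Slide:** I dragged the lamp about 170 mm with the jaws loosely caging the knob, so it could align itself on the bent end. The drag was about 4 N.
- **Taking it off:** I then gripped the flanks, feeling for side force as the fingers closed, and slid the lamp straight off the end along the measured bend. Apart from the lamp's own weight, I read under about 1.5 N.
- **Setting down:** I carried it to the bay and lowered it by feel. The foot pressed on the floor with at most about 18 N before I backed off and let go.

**Last checks:**
- The block top is at 59.6 mm (60 expected), and the lamp's tilt is about 0.02 rad.
- The lamp is about 3 mm from the bay centre in both x and y.
- The gripper is open, about 60 mm above the knob, with no force on it.
- The eyepiece still stands in its bay. I did not re-measure the dishes, but nothing came near them.

**Disagreements:**
- **Tool height:** The reported TCP height was about 38 mm below the real fingertips. My first closing on the knob therefore met nothing, so I used the cameras for heights from then on.
- **Boom bend:** I measured the sideways bend as 0.055 to 0.06 rad, at or slightly above the stated maximum.

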